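# Level the shelf props

## Robot

A 7-joint arm with a two-finger parallel gripper is mounted at the origin on a cart in front of the work surface, level with it; the furniture and walls round the work are solid. World frame = base frame: x ahead of the robot, y to its left, z up, the work surface at z = 0. Lengths are in m, angles in rad, forces in N, time in s.
With the tool pointing down it reaches from about 0.4 to 0.875 m from the base axis. Payload 19.3 kg.
Tool frame: the origin (TCP) lies midway between the tips of the shut fingers; the grasp point (between the pads) lies 19 mm behind it; z points along the fingers, y is the line along which they close (so a half turn about z gives the same grasp; the last joint's range is limited). The gripper opens to 85 mm and grips with 20 to 120 N. Pads are 22 mm wide; open, the fingers measure 114 mm over their backs; the gripper's body (76 mm by 85 mm) begins 54 mm behind the grasp point. The pads swing forward as they close: fully open they stand 13 mm farther back than shut.
Start: joints at [1.045, 0.521, -0.036, 1.599, 0.021, 1.021, -0.113], TCP at [0.275, -0.561, 0.231] pointing down, gripper open.
Joint ranges: [-2.91, 2.91], [-0.3, 2.13], [-1.5, 1.42], [0.17, 2.43], [-1.26, 4.41], [0.16, 1.93], [-2.52, 2.52]. Speed limits (rad/s): [1.89, 1.89, 2.39, 2.39, 3.01, 3.01, 3.01].

## Interface

Orientations are given as [roll, pitch, yaw] about the fixed x, y, z axes, in that order (R = Rz(yaw) Ry(pitch) Rx(roll)).
In Python, from workcell import telemetry, grab_frame, calibration, bot, outline_of, landmark_of gives the robot as it stands. The module is installed in compiled form; this text tells all that it offers.
- The arm moves only by the shell command python3 -m inch 'ROWS' [FORCE]. ROWS is JSON, a list of rows, each a list of 7 numbers: the shift along the tool's x, y, z in m, then the turn, a rotation vector about the tool's x, y, z in rad, then the closure, from 0 (fully open) to 1 (shut). A call has 1 to 5 rows; each row shifts and turns the commanded pose from where the row before left it, along the tool's axes as they then stand; what a row does not reach is not made up. A row lasts 1/10 s, in which the tool goes at most 50 mm and 8.59 degrees, less where a joint would pass 70% of its speed; a pose out of reach is approached as far as the arm can. A call is refused whole if a number of a shift passes 0.05 or a number of a turn 0.15, either way. A call with a gripper value outside its range is refused whole. The fingers move at their own pace and stop on an object; FORCE is the grip in N (left out, the last holds). Time passes only in rows, so rows that do not move let the fingers close. It gives the time, the measured TCP pose, the force, the opening and the grip force at its end, in the units of the state.
- telemetry.observe(): the state, without advancing time (a new reading comes with each control period).
- grab_frame(name): name is "side" or "top"; returns the picture (480x640x3 uint8, red, green, blue); there is no depth.
- calibration(name): a dict with "fovy" (degrees; the focal length in pixels is half the picture's height over the tangent of half this angle, whatever the lens; pixels are square), "cx", "cy" (the principal point, pixels), "pose" (4x4, takes a point from camera to world coordinates). Camera axes: x right, y down, z forward; pixel columns grow to the right and rows downward; lengths in m; the calibration is good to about 2 mm. A picture is of the moment at which its call begins. calibration takes no time and is no camera call.
- bot.job_done(): hands the job in; it is judged then, once.
Trained networks look in the newest picture that a camera, given by its name, has taken for a name from the list of things; names that differ only in an ending like _2 or _b are one class to them, and where a whole thing is asked for, a point or a joint stands for the part that bears it (a point fixed in the world has none). Each returns a list of dicts, best first, with "score" (0 to 1); they miss things now and then, are a little off and sometimes report something else, mostly with a low value. They report only what shows in the picture. A call takes as long as a camera call. They do not tell look-alikes from the thing itself.
- outline_of(label, camera): "region" (480x640 bool, what is visible of it) and "rect" ([left, top, right, bottom] in pixels, round what is visible of it).
- landmark_of(label, camera): "xy" ([column, row] in pixels: a listed point, or the origin of a listed thing).
The state is a dict: "clock": time; "qpos": joint angles; "qd": joint speeds; "joint_efforts": joint torques, N m; "position": TCP position; "tool_rot": TCP orientation; "force": force on the tool from outside, world axes, zero at the start; "moment": the same for the moment, N m; "grip_width": finger opening in m; "finger_force": force on a finger pad.
Only numpy, scipy, OpenCV 4.12 (cv2) and the standard library are available. Lean on these libraries where they do the work, as an engineer would, in place of code of your own. Each camera call takes 0.05 s, during which the arm holds its last target. There are 200 camera calls.

## Task

The wooden shelf with two holes is to lie level on the two props with round wooden feet. Spin the lower of their two knurled collars up its threaded rod until it is level with the collar on the other round-footed prop, then let go. Leave that other collar, and the spare prop with the square foot, as they are.

Things in the scene. Friction and masses are not known exactly. Their poses are not given: they have to be found in the camera images.
- low: The prop to adjust; origin under its foot's centre. Round dark wooden foot 72 mm across, 16 mm high, fixed to the worktop; upright steel rod 18 mm thick, tip 115 mm above the worktop. Steep right-handed thread: turned anticlockwise seen from above, the collar climbs 16.7 mm per radian; 0.55 to 1.45 rad is needed, the hand rising with it. The end stop is 8 mm or more above the wanted level.
- low_mid (a point): Centre of that prop's collar, on the rod's axis at half height, z up: a knurled brass ring 40 mm across, 20 mm high, 70 to 82 mm above the worktop at the start. Grip it from above across its diameter at any yaw, at or up to 5 mm above its middle, the rod's tip between the fingers. Turning takes about 0.2 N m; it stays where it is left.
- ref_mid (a point): Centre of the collar that gives the height, of the same make, on the other prop with a round foot; 9 to 24 mm higher than the low one at the start. The props' places are swapped between episodes. Not to be turned. A wall cabinet hangs 0.49 m above the worktop from about x = 0.57 on, right of y = -0.05: lift the hand no more than about 0.1 m.
- spare_mid (a point): Centre of the same sort of collar on the spare prop, whose dark wooden foot is square (68 mm a side); its height means nothing. Not to be turned.
Mind the look-alikes: they are no part of the job. What is shaped like the low but red is not meant.

How it is judged:
By the outcome, as a careful person would: the job done as asked, in the order asked, and still so for the second after the job is handed in, with the robot touching nothing.
It also fails if it takes over 29 s, if anything falls off the work surface, if the arm or the gripper's body presses on something with over 40 N, if the wrist force passes 120 N, or if a joint passes its speed limit or range.

## Working session

There is one attempt and no reset: what is moved stays moved. The work goes in short steps, Python scripts to look and compute and a shell command to move; the robot and the scene stay as the last step left them, time stands still between calls to the robot, and variables do not carry over. Pictures are saved under pics/ and viewed, at most 10 in all, crops included, and the job is handed in when it is done.

```bash
mkdir -p pics; cat > h.py <<'E'
import numpy as np, cv2
from workcell import telemetry, grab_frame, calibration, bot, outline_of, landmark_of
def ray(cam,xy):
    c=calibration(cam); f=240/np.tan(np.radians(c["fovy"])/2); P=np.array(c["pose"])
    d=P[:3,:3]@np.array([(xy[0]-c["cx"])/f,(xy[1]-c["cy"])/f,1.]); return P[:3,3],d/np.linalg.norm(d)
def tri(a,b):
    (o,d),(p,e)=a,b
    s=np.linalg.lstsq(np.c_[d,-e],p-o,rcond=None)[0]
    q,r=o+s[0]*d,p+s[1]*e
    return (q+r)/2,np.linalg.norm(q-r)
def proj(cam,X):
    c=calibration(cam); f=240/np.tan(np.radians(c["fovy"])/2); P=np.linalg.inv(np.array(c["pose"]))
    v=P[:3,:3]@X+P[:3,3]; return np.array([c["cx"]+f*v[0]/v[2],c["cy"]+f*v[1]/v[2]])
E
python3 - <<'E'
from h import *
for c in("side","top"):
    im=grab_frame(c); cv2.imwrite(f"pics/{c}0.png",im[...,::-1])
    k=calibration(c); print(c,k["fovy"],k["cx"],k["cy"],np.round(k["pose"],3).tolist())
    for l in("low","low_mid","ref_mid","spare_mid"):
        print(l,[(round(r["score"],2),np.round(r["xy"],1).tolist()) for r in landmark_of(l,c)])
s=telemetry.observe();print({k:np.round(v,3).tolist() for k,v in s.items()})
E
```

```text
side 49.714061323002106 307.939757281931 237.32488639424446 [[0.974, -0.099, 0.202, 0.293], [-0.225, -0.396, 0.89, -0.912], [-0.009, -0.913, -0.408, 0.48], [0.0, 0.0, 0.0, 1.0]]
low [(0.97, [285.3, 280.8]), (0.87, [278.0, 254.8])]
low_mid [(0.78, [285.7, 244.1]), (0.75, [275.3, 222.1]), (0.72, [289.0, 186.7])]
ref_mid [(0.65, [292.0, 187.9])]
spare_mid [(0.88, [327.5, 288.6])]
top 56.28318136741404 321.80929755291123 237.57544058431492 [[0.005, -0.983, 0.185, 0.346], [-1.0, -0.001, 0.022, -0.022], [-0.021, -0.186, -0.982, 0.897], [0.0, 0.0, 0.0, 1.0]]
low [(0.94, [341.0, 271.5]), (0.62, [280.3, 268.3])]
low_mid [(0.69, [277.5, 265.4]), (0.68, [344.1, 267.9]), (0.58, [208.7, 234.1])]
ref_mid [(0.74, [207.5, 236.7])]
spare_mid [(0.76, [464.4, 251.3])]
{'clock': 0.5, 'qpos': [1.045, 0.521, -0.036, 1.6, 0.021, 1.021, -0.113], 'qd': [-0.001, -0.0, -0.0, -0.002, 0.0, 0.001, 0.0], 'joint_efforts': [-0.001, -92.628, 1.977, -37.005, 0.018, 0.003, -0.0], 'position': [0.275, -0.561, 0.231], 'tool_rot': [-3.142, 0.0, 0.456], 'force': [-0.178, -0.382, 0.28], 'moment': [0.029, -0.02, 0.005], 'finger_force': 0.0, 'grip_width': 0.085}
```

View pics/side0.png

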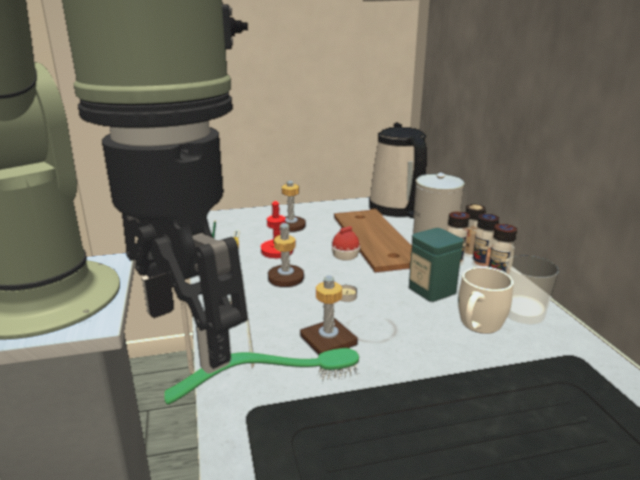

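View pics/top0.png

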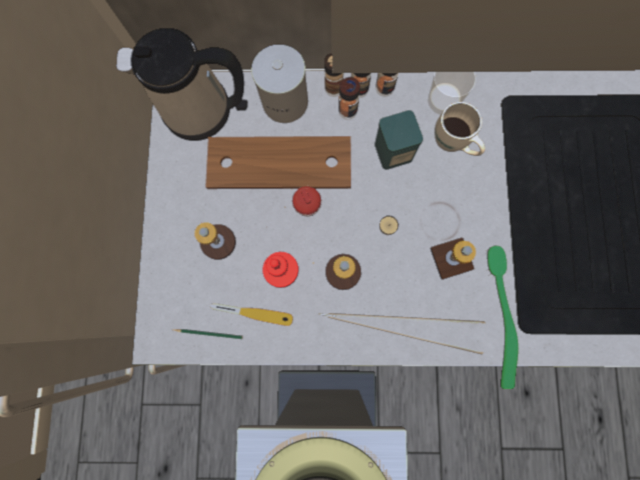

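The candidates are:
- Brass collar with round foot at side (286,244) / top (344,268): looks low on its rod, so this is the likely `low`.
- Brass collar with round foot at side (290,188) / top (207,235): near the rod tip, so this is the likely `ref`.
- Red look-alike at side (277,222) / top (280,268): not meant.
- Square foot at side (328,289) / top (464,251): the spare.

I'll triangulate these and check them in an enlarged crop.

```bash
python3 - <<'E'
from h import *
pts={"low":((285.7,244.1),(344.1,267.9)),"ref":((291,187.5),(207.5,236)),"spare":((327.5,288.6),(464.4,251.3)),"lowfoot":((285.3,280.8),(341,271.5))}
for k,(a,b) in pts.items():
    p,e=tri(ray("side",a),ray("top",b)); print(k,p.round(4),round(e,4))
s=cv2.imread("pics/side0.png");t=cv2.imread("pics/top0.png")
a=cv2.resize(s[170:300,245:345],(400,520),interpolation=cv2.INTER_CUBIC)
b=cv2.resize(t[210:300,185:375],(400,190),interpolation=cv2.INTER_CUBIC)
b=cv2.copyMakeBorder(b,0,330,0,0,cv2.BORDER_CONSTANT)
cv2.imwrite("pics/crop.png",np.hstack([a,b]))
E
```

```text
low [ 0.4456 -0.0449  0.0729] 0.0023
ref [0.5034 0.2046 0.0975] 0.0078
spare [ 0.4712 -0.2603  0.094 ] 0.0027
lowfoot [ 0.4457 -0.0406 -0.0071] 0.0021
```

View pics/crop.png

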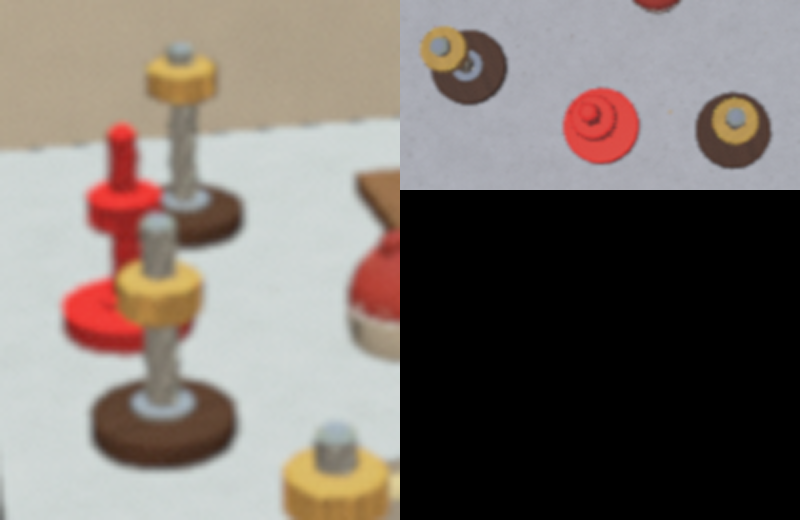

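Both round-footed brass props are confirmed: `low` is the near one (collar well below the tip) and `ref` is the far left one (collar close to the tip). Next I'll fit the foot and collar silhouettes to get exact heights.

```bash
cat > fit.py <<'E'
from h import *
from scipy.optimize import minimize
S=6
A=np.linspace(0,2*np.pi,48,endpoint=False)
def hull(cam,c,r,z0,z1,o):
    q=[((proj(cam,np.array([c[0]+r*np.cos(a),c[1]+r*np.sin(a),z]))-o+.5)*S-.5) for z in(z0,z1) for a in A]
    return cv2.convexHull(np.float32(q))
def paint(m,h,v=1): cv2.fillConvexPoly(m,np.round(h*16).astype(np.int32),v,shift=4)
def fit(cam,im,g,foot=True):
    u=proj(cam,np.array([g[0],g[1],.05])); o=np.round(u).astype(int)-45
    c=cv2.resize(im[o[1]:o[1]+90,o[0]:o[0]+90],None,fx=S,fy=S,interpolation=cv2.INTER_CUBIC)
    h=cv2.cvtColor(c,cv2.COLOR_RGB2HSV).astype(int); H,Sa,V=h[...,0],h[...,1],h[...,2]
    br=((H>12)&(H<28)&(Sa>95)&(V>95)).astype(np.uint8)
    ft=((V<100)&~((H<6)&(Sa>150))&((H<25)|(H>165))&(Sa>40)).astype(np.uint8)
    red=((Sa>170)&((H<8)|(H>172))&(V>100)).astype(np.uint8)
    red=cv2.dilate(red,np.ones((9,9)))
    def cost(p):
        z=np.zeros(br.shape,np.uint8); cm,fm,rm=z.copy(),z.copy(),z.copy()
        paint(cm,hull(cam,p,.020,p[2]-.01,p[2]+.01,o)); paint(fm,hull(cam,p,.036,0,.016,o)); fm[cm>0]=0
        paint(rm,hull(cam,p,.010,.016,.116,o)); paint(rm,hull(cam,p,.016,.016,.018,o))
        near=z.copy(); paint(near,hull(cam,p,.026,p[2]-.016,p[2]+.016,o))
        # rod ignored
        a=((br!=cm)&(near>0)&(rm==0)).sum()
        n2=z.copy(); paint(n2,hull(cam,p,.042,-.006,.02,o))
        b=((ft!=fm)&(n2>0)&(rm==0)&(red==0)&(cm==0)&(br==0)).sum()
        return (a+b)/S**2
    best=min((minimize(cost,np.array(g)+d,method="Nelder-Mead",options=dict(initial_simplex=np.array(g)+d+np.vstack([np.zeros(3),.005*np.eye(3)]),xatol=5e-5)) for d in np.array([[0,0,0],[.004,-.004,.003],[-.004,.004,-.003]])),key=lambda r:r.fun)
    return best.x,best.fun
E
cat > m.py <<'E'
from fit import *
for c in("side","top"):
    im=cv2.imread(f"pics/{c}0.png")[...,::-1].copy()
    for n,g in(("low",(.446,-.043,.073)),("ref",(.503,.205,.0975))):
        p,f=fit(c,im,g); print(c,n,p.round(4),round(f,1))
E
python3 m.py
```

```text
Traceback (most recent call last):
  File "m.py", line 5, in <module>
    p,f=fit(c,im,g); print(c,n,p.round(4),round(f,1))
        ~~~^^^^^^^^
  File "fit.py", line 27, in fit
    best=min((minimize(cost,np.array(g)+d,method="Nelder-Mead",options=dict(initial_simplex=np.array(g)+d+np.vstack([np.zeros(3),.005*np.eye(3)]),xatol=5e-5)) for d in np.array([[0,0,0],[.004,-.004,.003],[-.004,.004,-.003]])),key=lambda r:r.fun)
  File "fit.py", line 27, in <genexpr>
    best=min((minimize(cost,np.array(g)+d,method="Nelder-Mead",options=dict(initial_simplex=np.array(g)+d+np.vstack([np.zeros(3),.005*np.eye(3)]),xatol=5e-5)) for d in np.array([[0,0,0],[.004,-.004,.003],[-.004,.004,-.003]])),key=lambda r:r.fun)
              ~~~~~~~~^^^^^^^^^^^^^^^^^^^^^^^^^^^^^^^^^^^^^^^^^^^^^^^^^^^^^^^^^^^^^^^^^^^^^^^^^^^^^^^^^^^^^^^^^^^^^^^^^^^^^^^^^^^^^^^^^^^^^^^^^^^^^^^^^^^^^^^^
  File "fit.py", line 19, in cost
    paint(cm,hull(cam,p,.020,p[2]-.01,p[2]+.01,o)); paint(fm,hull(cam,p,.036,0,.016,o)); fm[cm>0]=0
                                                             ~~~~^^^^^^^^^^^^^^^^^^^^^
  File "fit.py", line 6, in hull
    q=[((proj(cam,np.array([c[0]+r*np.cos(a),c[1]+r*np.sin(a),z]))-o+.5)*S-.5) for z in(z0,z1) for a in A]
         ~~~~^^^^^^^^^^^^^^^^^^^^^^^^^^^^^^^^^^^^^^^^^^^^^^^^^^^^^
  File "h.py", line 12, in proj
    c=calibration(cam); f=240/np.tan(np.radians(c["fovy"])/2); P=np.linalg.inv(np.array(c["pose"]))
ValueError: time passes only in moves, steps and waits
```

```bash
python3 - <<'E'
s=open("h.py").read()
s=s.replace("def ray","import functools\ncalibration=functools.lru_cache(calibration)\ndef ray",1)
open("h.py","w").write(s)
E
time python3 m.py; python3 -c "
from h import *;print(telemetry.observe()['clock'])"
```

```text
side low [ 0.4455 -0.0385  0.0733] 237.1
side ref [0.5063 0.2149 0.0913] 185.8
top low [ 0.4433 -0.0436  0.0961] 139.6
top ref [0.5075 0.2121 0.0766] 122.1
0.5
real	0m19.161s
user	0m19.356s
sys	0m0.113s
```

```bash
python3 - <<'E'
from fit import *
out=[]
for c in("side","top"):
    im=cv2.imread(f"pics/{c}0.png")[...,::-1].copy()
    for g in((.4455,-.041,.073),(.506,.2125,.0913)):
        o=np.round(proj(c,np.array([g[0],g[1],.05]))).astype(int)-45
        k=cv2.resize(im[o[1]:o[1]+90,o[0]:o[0]+90],None,fx=S,fy=S,interpolation=cv2.INTER_CUBIC)
        h=cv2.cvtColor(k,cv2.COLOR_RGB2HSV).astype(int); H,Sa,V=h[...,0],h[...,1],h[...,2]
        for (r,z0,z1,col) in((.02,g[2]-.01,g[2]+.01,(0,0,255)),(.036,0,.016,(0,255,0)),(.009,.016,.115,(255,0,255))):
            cv2.polylines(k,[np.round(hull(c,g,r,z0,z1,o)).astype(np.int32)],True,col,1)
        br=((H>12)&(H<28)&(Sa>95)&(V>95)); ft=((V<100)&((H<25)|(H>165))&(Sa>40))
        m=np.zeros_like(k); m[br]=(255,255,0); m[ft]=(120,60,30)
        out.append(np.vstack([cv2.resize(k,(200,200)),cv2.resize(m,(200,200))]) if 0 else np.vstack([k[:, :][::1], m])[::2,::2])
cv2.imwrite("pics/dbg.png",cv2.resize(np.hstack(out),(800,400))[...,::-1])
# colour samples: low collar, foot side, top
im=cv2.cvtColor(cv2.imread("pics/side0.png"),cv2.COLOR_BGR2HSV)
print(im[246,280:294:3].tolist(), im[280,270:276:2].tolist(), im[200,262:268:2].tolist())
E
```

```text
[[17, 159, 172], [17, 158, 166], [17, 157, 153], [17, 154, 152], [18, 155, 151]] [[10, 112, 66], [11, 128, 72], [11, 129, 83]] [[18, 52, 175], [19, 54, 176], [18, 53, 178]]
```

View pics/dbg.png

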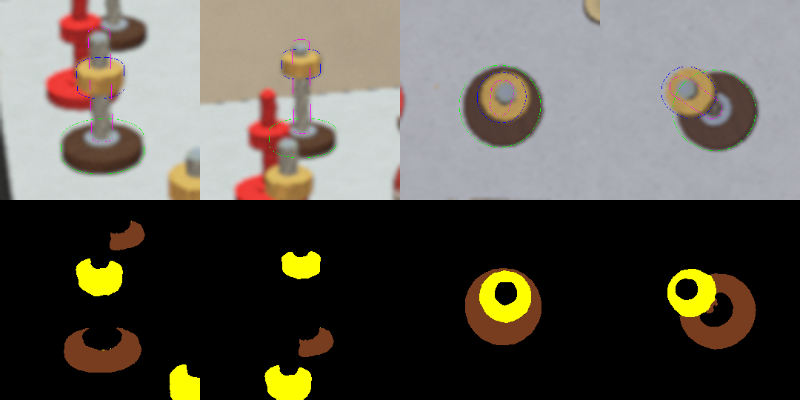

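```bash
python3 - <<'E'
s=open("fit.py").read()
s=s.replace("hull(cam,p,.016,.016,.018,o)","hull(cam,p,.021,.016,.020,o)")
s=s.replace("        return (a+b)/S**2","        if cam=='side' and g[1]>.1: b=0; b+=1e3*S**2*np.hypot(p[0]-g[0],p[1]-g[1])*0\n        cost.ab=(a/S**2,b/S**2)\n        return (a+b)/S**2")
s=s.replace("    return best.x,best.fun","    cost(best.x); return best.x,cost.ab")
open("fit.py","w").write(s)
m=open("m.py").read().replace("round(f,1)","np.round(f,1)").replace("(.503,.205,.0975)","(.506,.2125,.0913)").replace('for c in','print(calibration("side").keys())\nfor c in',1)
open("m.py","w").write(m)
E
python3 m.py
python3 - <<'E'
# extremal features by hand: brass & foot mask extents
from h import *
for c in("side","top"):
    im=cv2.imread(f"pics/{c}0.png"); h=cv2.cvtColor(im,cv2.COLOR_BGR2HSV).astype(int);H,Sa,V=h[...,0],h[...,1],h[...,2]
    for nm,m in(("br",(H>12)&(H<28)&(Sa>95)&(V>95)),("ft",(V<100)&((H<25)|(H>165))&(Sa>40))):
        n,l,st,ce=cv2.connectedComponentsWithStats(m.astype(np.uint8))
        for i in range(1,n):
            if 100<st[i,4]<1500 and st[i,2]<60: print(c,nm,st[i].tolist(),ce[i].round(1))
E
```

```text
dict_keys(['fovy', 'cx', 'cy', 'pose'])
side low [ 0.4456 -0.0385  0.074 ] [ 44.2 147.1]
side ref [0.5077 0.2214 0.0866] [17.6  0. ]
top low [ 0.4457 -0.0443  0.0804] [ 16.1 124.8]
top ref [0.5074 0.2125 0.0754] [ 9.4 80.9]
side br [282, 184, 17, 12, 170] [290.1 189.7]
side br [274, 235, 21, 17, 263] [284.2 243.6]
side br [316, 283, 27, 21, 423] [328.8 293.2]
side ft [289, 218, 16, 13, 127] [297.1 225.3]
side ft [269, 266, 34, 21, 441] [285.4 277.6]
side ft [301, 320, 56, 34, 780] [327.4 338.9]
top br [195, 223, 22, 22, 297] [206.3 233.6]
top br [453, 240, 22, 24, 323] [462.6 251.9]
top br [333, 256, 23, 23, 349] [344.  267.2]
top br [240, 308, 53, 18, 560] [267.  315.5]
top ft [258, 77, 49, 45, 1201] [285.3 103.5]
top ft [325, 77, 44, 21, 519] [345.9  86.8]
top ft [444, 117, 27, 20, 373] [457.1 126.3]
top ft [390, 150, 26, 16, 145] [402. 157.]
top ft [201, 225, 34, 34, 548] [220.6 244. ]
top ft [431, 238, 43, 41, 700] [448.4 260.3]
top ft [326, 255, 35, 34, 515] [341.9 275.2]
```

The top view disagrees with pinhole geometry away from its centre, which suggests lens distortion. I'll check whether straight edges appear bowed.

```bash
python3 - <<'E'
from h import *
g=cv2.cvtColor(cv2.imread("pics/top0.png"),cv2.COLOR_BGR2GRAY).astype(float)
def sub(a): 
    d=np.abs(np.diff(cv2.GaussianBlur(a[:,None],(1,5),1)[:,0])); i=d.argmax(); i=min(max(i,1),len(d)-2)
    y=d[i-1:i+2]; return i+.5+(y[0]-y[2])/(2*(y[0]-2*y[1]+y[2]))
E1=[(u,340+sub(g[340:385,u])) for u in list(range(150,272,8))+list(range(385,485,8))+list(range(525,640,12))]
E2=[(490+sub(g[v,490:535]),v) for v in range(105,240,8)]
E3=[(130+sub(g[v,125:165])-5,v) for v in range(110,350,8)]
s=cv2.cvtColor(cv2.imread("pics/side0.png"),cv2.COLOR_BGR2GRAY).astype(float)
for n,E in(("front",E1),("left",E3)): print(n,np.round(E,1).tolist())
from scipy.optimize import least_squares
c=calibration("top");f=240/np.tan(np.radians(c["fovy"])/2)
def und(P,k): 
    P=(np.array(P)-[c["cx"],c["cy"]])/f; r=np.linalg.norm(P,axis=1,keepdims=True)
    return P*(1+k*r*r)*f
for k in(0,.1,.2,1/3,.45):
    o=[]
    for E in(E1,E3):
        q=und(E,k)
        for _ in range(3):
            m=q.mean(0);u,S,vt=np.linalg.svd(q-m); d=(q-m)@vt[1]; q=q[abs(d)<max(2.5*np.median(abs(d)),.3)] if _<2 else q
        o.append((round(float(d.std()),2),len(q)))
    print(k,o)
E
```

```text
front [[150.0, 371.5], [158.0, 364.3], [166.0, 364.4], [174.0, 364.4], [182.0, 364.0], [190.0, 364.0], [198.0, 363.9], [206.0, 364.8], [214.0, 364.8], [222.0, 364.8], [230.0, 364.7], [238.0, 364.7], [246.0, 364.7], [254.0, 364.6], [262.0, 364.7], [270.0, 364.6], [385.0, 365.0], [393.0, 364.9], [401.0, 365.3], [409.0, 365.8], [417.0, 365.8], [425.0, 365.6], [433.0, 365.7], [441.0, 365.8], [449.0, 365.6], [457.0, 365.7], [465.0, 365.7], [473.0, 365.7], [481.0, 365.6], [525.0, 365.7], [537.0, 365.5], [549.0, 365.5], [561.0, 365.9], [573.0, 366.0], [585.0, 365.8], [597.0, 366.2], [609.0, 366.8], [621.0, 366.7], [633.0, 366.7]]
left [[151.6, 110.0], [151.5, 118.0], [150.5, 126.0], [150.2, 134.0], [149.6, 142.0], [148.6, 150.0], [148.2, 158.0], [147.6, 166.0], [146.6, 174.0], [146.5, 182.0], [145.6, 190.0], [145.0, 198.0], [144.5, 206.0], [143.5, 214.0], [143.1, 222.0], [142.6, 230.0], [141.5, 238.0], [141.3, 246.0], [140.6, 254.0], [139.7, 262.0], [139.6, 270.0], [138.5, 278.0], [138.2, 286.0], [137.5, 294.0], [136.5, 302.0], [136.3, 310.0], [135.6, 318.0], [134.7, 326.0], [134.5, 334.0], [133.5, 342.0]]
0 [(0.18, 29), (0.18, 30)]
0.1 [(0.89, 35), (0.36, 28)]
0.2 [(1.97, 36), (0.67, 28)]
0.3333333333333333 [(3.25, 36), (1.1, 28)]
0.45 [(4.87, 38), (1.61, 29)]
```

No distortion: the edges are straight, so it comes down to small pose error and threshold bias. I'll do a joint fit of silhouette extents with small camera corrections.

```bash
cat > ba.py <<'E'
from h import *
import sys
from scipy.optimize import least_squares
from scipy.spatial.transform import Rotation as R
A=np.linspace(0,2*np.pi,72,endpoint=False)
def masks(im):
    S=6; c=cv2.resize(im,None,fx=S,fy=S,interpolation=cv2.INTER_CUBIC); h=cv2.cvtColor(c,cv2.COLOR_BGR2HSV); H,Sa,V=h[...,0],h[...,1],h[...,2]
    return ((H>12)&(H<28)&(Sa>95)&(V>90)),((V<122)&((H<25)|(H>165))&(Sa>45)&~((Sa>160)&((H<8)|(H>172))))
def box(m,xy):
    n,l,st,ce=cv2.connectedComponentsWithStats(m.astype(np.uint8)); ok=[i for i in range(1,n) if st[i,4]>2000]
    i=min(ok,key=lambda i:np.hypot(*(ce[i]/6-xy))); x,y,w,h=st[i,:4]
    return np.array([x,y,x+w,y+h])/6-.5
def pr(cam,X,d):
    c=calibration(cam); f=240/np.tan(np.radians(c["fovy"])/2); P=np.linalg.inv(np.array(c["pose"]))
    v=(X@P[:3,:3].T+P[:3,3])@R.from_rotvec(d[:3]).as_matrix().T+d[3:]
    return np.array([c["cx"],c["cy"]])+f*v[:,:2]/v[:,2:]
def cyl(cam,x,y,r,z0,z1,d):
    q=pr(cam,np.array([[x+r*np.cos(a),y+r*np.sin(a),z] for z in(z0,z1) for a in A]),d); return np.r_[q.min(0),q.max(0)]
def run(pics,seeds,guess):
    obs=[]
    for cam in("side","top"):
        b,f=masks(cv2.imread(pics[cam]))
        for (k,i,xy,use) in seeds[cam]: obs.append((cam,k,i,box(b if k=="c" else f,xy),use))
    n=len(guess)
    def res(p):
        D={"side":p[3*n:3*n+6],"top":p[3*n+6:3*n+12]}; s=p[-2:]; e=[]
        for cam,k,i,bx,use in obs:
            x,y,z=p[3*i:3*i+3]; g=s[0 if k=="c" else 1]
            m=cyl(cam,x,y,.02,z-.01,z+.01,D[cam]) if k=="c" else cyl(cam,x,y,.036,0,.016,D[cam])
            m=m+np.array([g,g,-g,-g]); e+=list(((m-bx)[use])/.3)
        q=p[3*n:3*n+12].reshape(2,6)
        return np.r_[e,(q[:,:3]/.003).ravel(),(q[:,3:]/.0015).ravel(),s/.5]
    r=least_squares(res,np.r_[np.ravel(guess),np.zeros(14)])
    print("cost",round(r.cost,1),"cams",r.x[3*n:3*n+12].round(4).tolist(),"s",r.x[-2:].round(2))
    C=np.linalg.pinv(r.jac.T@r.jac)
    for i in range(n): print(r.x[3*i:3*i+3].round(4))
    print("dz",round((r.x[5]-r.x[2])*1000,2),"sd",round(1000*np.sqrt(C[2,2]+C[5,5]-2*C[2,5]),2))
    j=0; rr=r.fun*.3
    for o in obs: print(*o[:3],rr[j:j+len(o[4])].round(2)); j+=len(o[4])
    return r.x
if __name__=="__main__":
    a=[0,1,2,3]
    run({"side":"pics/side0.png","top":"pics/top0.png"},
     {"side":[("c",0,(285,244),[0,2,3]),("f",0,(285,278),[0,2,3]),("c",1,(290,190),[0,2,3]),("f",1,(297,225),[2,3]),("c",2,(329,293),[0,2,3])],
      "top":[("c",0,(344,267),a),("f",0,(342,275),a),("c",1,(206,234),a),("f",1,(220,244),[2,3]),("c",2,(463,252),a)]},
     [(.445,-.043,.074),(.507,.2125,.092),(.471,-.26,.094)])
E
python3 ba.py
```

```text
cost 51.1 cams [-0.0003, 0.0007, -0.0003, -0.0005, -0.0004, 0.0002, 0.0004, 0.0002, -0.0019, 0.0004, -0.0003, 0.0003] s [0.18 1.15]
[ 0.4446 -0.0432  0.0759]
[0.5051 0.2103 0.0915]
[ 0.4719 -0.2595  0.0885]
dz 15.65 sd 1.04
side c 0 [ 0.24  0.4  -0.16]
side f 0 [-0.34  0.03  0.24]
side c 1 [ 0.19 -0.38  0.2 ]
side f 1 [-0.09 -0.33]
side c 2 [-0.1   0.04  0.04]
top c 0 [ 1.17  0.87 -1.14 -0.55]
top f 0 [-0.04 -0.02 -0.1   0.01]
top c 1 [-0.91 -0.63  0.81  0.42]
top f 1 [0.24 0.01]
top c 2 [-0.96  0.29  0.93 -0.38]
```

`dz` is about 15.7 mm, so roughly 0.94 rad. Low axis is at (0.445, -0.043) with the collar at z 0.076. Moving over it now at constant height.

```bash
python3 -m inch '[[0.034,-0.035,0,0,0,0,0],[0.034,-0.035,0,0,0,0,0],[0.034,-0.035,0,0,0,0,0],[0.034,-0.035,0,0,0,0,0],[0.034,-0.035,0,0,0,0,0]]' 60; python3 -m inch '[[0.034,-0.035,0,0,0,0,0],[0.034,-0.035,0,0,0,0,0],[0.034,-0.035,0,0,0,0,0],[0.034,-0.035,0,0,0,0,0],[0,0,0,0,0,-0.1,0]]'
```

```text
clock: 1.0
position: [0.351, -0.3274, 0.2315]
tool_rot: [3.141, -0.0, 0.456]
force: [1.9, 0.3, -1.0]
grip_width: 0.0851
finger_force: 0.0
clock: 1.5
position: [0.4131, -0.138, 0.2317]
tool_rot: [-3.141, -0.002, 0.561]
force: [-0.9, -1.9, -1.2]
grip_width: 0.0853
finger_force: 0.0
```

```bash
python3 -m inch '[[0.037,-0.031,0,0,0,0,0],[0.037,-0.031,0,0,0,0,0],[0,0,0.03,0,0,-0.14,0],[0,0,0.03,0,0,-0.14,0],[0,0,0.03,0,0,-0.14,0]]'; python3 -m inch '[[0,0,0,0,0,0,0]]'
python3 - <<'E'
from h import *
a=[]
for c in("side","top"):
    im=grab_frame(c); cv2.imwrite(f"pics/{c}1.png",im[...,::-1])
s=telemetry.observe(); p,r=s["position"],s["tool_rot"]; print(np.round(p,4),np.round(r,3))
d=np.array([.4446,-.0432])-np.array(p[:2]); y=r[2]
print("tool dx,dy",d@[np.cos(y),np.sin(y)],d@[np.sin(y),-np.cos(y)],"dz",p[2]-.055)
S=cv2.imread("pics/side1.png")[100:340,180:420];T=cv2.imread("pics/top1.png")[150:390,220:460]
cv2.imwrite("pics/c1.png",cv2.resize(np.hstack([S,T]),(800,400),interpolation=cv2.INTER_CUBIC))
E
```

```text
clock: 2.0
position: [0.4416, -0.0515, 0.1406]
tool_rot: [3.141, -0.001, 0.982]
force: [1.3, -0.7, -0.1]
grip_width: 0.0855
finger_force: 0.0
clock: 2.1
position: [0.4397, -0.0518, 0.1389]
tool_rot: [-3.137, 0.002, 0.979]
force: [-0.4, -1.0, 0.5]
grip_width: 0.0855
finger_force: 0.0
[ 0.4414 -0.052   0.1418] [-3.141  0.     0.971]
tool dx,dy 0.009078397620066193 -0.002351900748006624 dz 0.08683032710493097
```

View pics/c1.png

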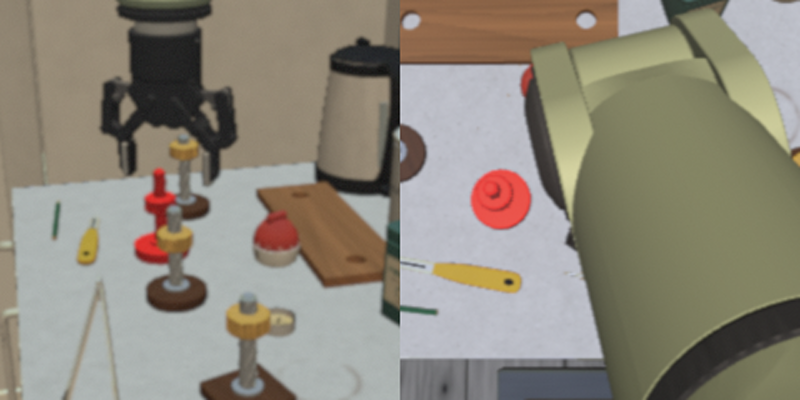

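The gripper is centred above the low prop to within about 9 mm: fingers at crop x≈127 and 210, rod at x≈174. I'll correct that and descend.

```bash
python3 -m inch '[[0.009,-0.002,0,0,0,0,0],[0,0,0.03,0,0,0,0],[0,0,0.03,0,0,0,0],[0,0,0.026,0,0,0,0],[0,0,0,0,0,0,0]]'
python3 - <<'E'
from h import *
im=grab_frame("side"); cv2.imwrite("pics/side2.png",im[...,::-1])
s=telemetry.observe(); print(np.round(s["position"],4),np.round(s["tool_rot"],3))
cv2.imwrite("pics/c2.png",cv2.resize(im[150:310,210:370,::-1],(600,600),interpolation=cv2.INTER_CUBIC))
E
```

```text
clock: 2.7
position: [0.4444, -0.0427, 0.0543]
tool_rot: [-3.14, 0.001, 0.974]
force: [-1.1, 0.4, 0.6]
grip_width: 0.0854
finger_force: 0.0
[ 0.445  -0.0428  0.0557] [-3.141e+00  1.000e-03  9.750e-01]
```

View pics/c2.png

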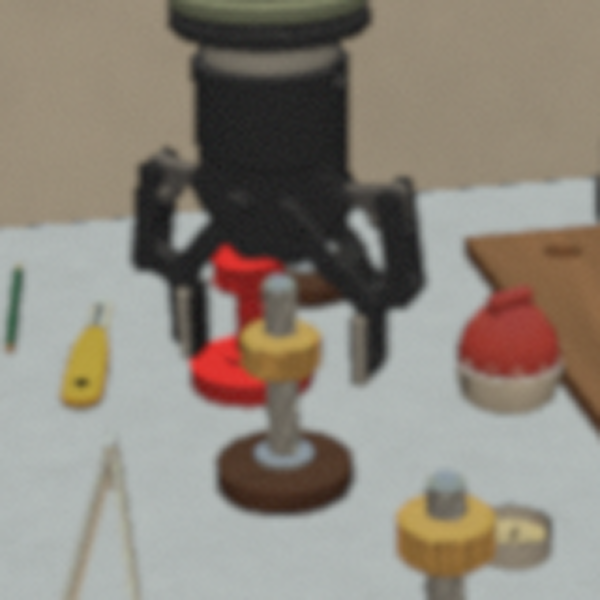

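The fingers straddle the collar (pads at crop x≈185 and 365, collar at x≈280). Closing.

```bash
python3 -m inch '[[0,0,0,0,0,0,1],[0,0,0,0,0,0,1],[0,0,0,0,0,0,1],[0,0,0,0,0,0,1],[0,0,0,0,0,0,1]]' 60;python3 -m inch '[[0,0,0,0,0,0,1],[0,0,0,0,0,0,1],[0,0,0,0,0,0,1]]'
```

```text
clock: 3.25
position: [0.4454, -0.0435, 0.0561]
tool_rot: [3.14, -0.001, 0.975]
force: [-1.4, -0.6, 13.0]
grip_width: 0.0372
finger_force: 58.7
clock: 3.55
position: [0.4454, -0.0435, 0.0561]
tool_rot: [3.14, -0.001, 0.975]
force: [-1.2, 1.0, 12.7]
grip_width: 0.0373
finger_force: 58.7
```

```bash
python3 -m inch '[[0,0,-0.002,0,0,-0.12,1],[0,0,-0.002,0,0,-0.12,1],[0,0,-0.002,0,0,-0.12,1],[0,0,0,0,0,0,1]]'; python3 -m inch '[[0,0,-0.002,0,0,-0.12,1],[0,0,-0.002,0,0,-0.12,1],[0,0,-0.002,0,0,-0.12,1],[0,0,-0.002,0,0,-0.12,1],[0,0,0,0,0,0,1]]'
python3 - <<'E'
from h import *
im=grab_frame("side"); cv2.imwrite("pics/side3.png",im[...,::-1])
E
python3 - <<'E'
import sys; sys.path.insert(0,".")
from ba import *
for n in "023":
    m=cv2.imread(f"pics/side{n}.png"); b,f=masks(m); print(n,box(b,(285,238)).round(2),box(f,(285,278)).round(2),box(b,(329,293)).round(2))
E
```

```text
clock: 3.95
position: [0.4457, -0.0436, 0.0623]
tool_rot: [3.139, -0.0, 1.339]
force: [-0.3, 0.6, 12.0]
grip_width: 0.0377
finger_force: 59.4
clock: 4.45
position: [0.4461, -0.0436, 0.0704]
tool_rot: [3.139, 0.001, 1.819]
force: [3.2, -0.7, 10.5]
grip_width: 0.0371
finger_force: 59.6
0 [273.5  234.67 294.67 251.83] [268.   264.83 303.   286.  ] [315.67 282.17 342.   303.67]
2 [273.5  234.5  294.67 252.  ] [268.   264.83 303.   286.  ] [315.67 282.17 342.17 303.5 ]
3 [275.67 226.83 295.83 245.17] [268.   264.83 303.   286.  ] [315.67 282.17 342.17 303.67]
```

Turned 0.845 rad. I'll add 0.09 rad, release, rise and clear the view to re-measure.

```bash
python3 -m inch '[[0,0,-0.0015,0,0,-0.09,1],[0,0,0,0,0,0,1],[0,0,0,0,0,0,1]]'; python3 -m inch '[[0,0,0,0,0,0,0],[0,0,0,0,0,0,0],[0,0,0,0,0,0,0],[0,0,0,0,0,0,0],[0,0,0,0,0,0,0]]';  python3 -m inch '[[0,0,-0.02,0,0,0,0],[0,0,-0.04,0,0,0,0],[0,0,-0.04,0,0,0,0],[0,0,0,0,0,0,0]]'
```

```text
clock: 4.8
position: [0.4462, -0.0436, 0.0718]
tool_rot: [3.139, 0.001, 1.905]
force: [3.8, -1.4, 10.2]
grip_width: 0.0372
finger_force: 59.6
clock: 5.3
position: [0.4447, -0.0434, 0.0708]
tool_rot: [-3.141, -0.0, 1.906]
force: [0.3, -1.3, 0.2]
grip_width: 0.0855
finger_force: 0.0
clock: 5.7
position: [0.4466, -0.0433, 0.1747]
tool_rot: [3.136, 0.003, 1.905]
force: [1.2, -0.4, -0.4]
grip_width: 0.0856
finger_force: 0.0
```

```bash
python3 -m inch '[[-0.039,-0.029,0,0,0,0,0],[-0.039,-0.029,0,0,0,0,0],[-0.039,-0.029,0,0,0,0,0],[-0.039,-0.029,0,0,0,0,0],[-0.039,-0.029,0,0,0,0,0]]'; python3 -m inch '[[-0.039,-0.029,0,0,0,0,0],[-0.039,-0.029,0,0,0,0,0],[-0.039,-0.029,0,0,0,0,0],[0,0,0,0,0,0,0]]'
python3 - <<'E'
from h import *
S=[grab_frame(c) for c in("side","top")]
for c,i in zip("ab",S): cv2.imwrite(f"pics/{'side' if c=='a' else 'top'}4.png",i[...,::-1])
cv2.imwrite("pics/c4.png",cv2.resize(np.hstack(S)[:,:,::-1],(800,300),interpolation=cv2.INTER_AREA))
E
python3 - <<'E'
from ba import *
a=[0,1,2,3]
for n in "04":
  run({"side":f"pics/side{n}.png","top":f"pics/top{n}.png"},
   {"side":[("c",0,(285,240 if n=="4" else 244),[0,2,3]),("f",0,(285,278),[0,2,3]),("c",1,(290,190),[0,2,3]),("f",1,(297,225),[2,3])],
    "top":[("c",0,(344,267),a),("f",0,(342,275),a),("c",1,(206,234),a),("f",1,(220,244),[2,3])]},
   [(.445,-.043,.074),(.507,.2125,.092)])
E
```

```text
clock: 6.2
position: [0.3708, -0.277, 0.1706]
tool_rot: [-3.141, -0.0, 1.906]
force: [0.6, 0.2, 0.7]
grip_width: 0.0854
finger_force: 0.0
clock: 6.6
position: [0.3248, -0.4197, 0.1698]
tool_rot: [-3.14, 0.0, 1.898]
force: [0.1, 2.0, -0.7]
grip_width: 0.0854
finger_force: 0.0
cost 38.9 cams [-0.0001, 0.0009, -0.0002, -0.0005, -0.0002, 0.0002, 0.0007, 0.0002, -0.0024, 0.0004, -0.0004, 0.0001] s [0.08 1.16]
[ 0.4443 -0.0432  0.0761]
[0.5048 0.2102 0.0918]
dz 15.68 sd 1.05
side c 0 [ 0.1   0.47 -0.14]
side f 0 [-0.36 -0.01  0.24]
side c 1 [ 0.11 -0.25  0.22]
side f 1 [-0.08 -0.33]
top c 0 [ 1.06  0.73 -1.02 -0.47]
top f 0 [-0.03 -0.05 -0.1  -0.03]
top c 1 [-1.04 -0.73  0.91  0.54]
top f 1 [0.26 0.02]
cost 2121.4 cams [-0.002, 0.0175, -0.0462, -0.0041, 0.0052, 0.0059, 0.0077, 0.0118, -0.0133, 0.0039, -0.0049, -0.0066] s [1.4  3.36]
[ 0.433  -0.0289  0.1   ]
[0.495  0.2198 0.0979]
dz -2.06 sd 1.03
side c 0 [ 0.38 12.92 -1.27]
side f 0 [-11.55  -0.93  -0.19]
side c 1 [ 1.14 -1.63 -0.14]
side f 1 [-0.61  1.5 ]
top c 0 [ 1.94  1.35 -2.42 -0.78]
top f 0 [ 2.29  2.5  -1.83 -1.74]
top c 1 [ 0.14  0.74 -0.13 -0.36]
top f 1 [-0.24 -1.49]
```

View pics/c4.png

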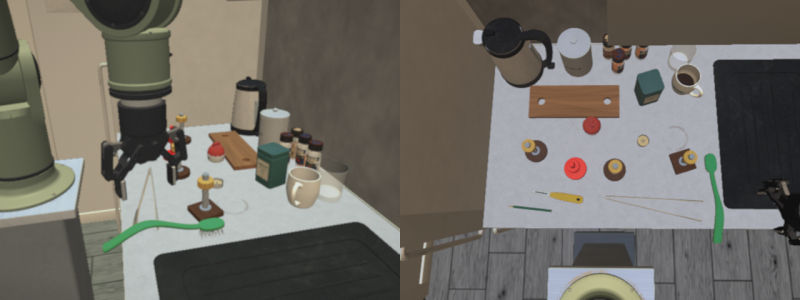

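The gripper hides the low prop in the side view, so I'll back off further.

```bash
python3 -m inch '[[-0.039,-0.031,0,0,0,0,0],[-0.039,-0.031,-0.02,0,0,0,0],[-0.039,-0.031,-0.02,0,0,0,0],[0,0,0,0,0,0,0]]'
python3 - <<'E'
from h import *
S=[grab_frame(c) for c in("side","top")]
for c,i in zip(("side","top"),S): cv2.imwrite(f"pics/{c}5.png",i[...,::-1])
a=cv2.resize(S[0][170:300,245:345],(400,520),interpolation=cv2.INTER_CUBIC)
cv2.imwrite("pics/c5.png",a[...,::-1])
E
python3 - <<'E'
from ba import *
a=[0,1,2,3]; n="5"
run({"side":f"pics/side{n}.png","top":f"pics/top{n}.png"},
   {"side":[("c",0,(285,236),[0,2,3]),("f",0,(285,278),[0,2,3]),("c",1,(290,190),[0,2,3]),("f",1,(297,225),[2,3])],
    "top":[("c",0,(344,267),a),("f",0,(342,275),a),("c",1,(206,234),a),("f",1,(220,244),[2,3])]},
   [(.445,-.043,.09),(.507,.2125,.092)])
E
```

```text
clock: 7.1
position: [0.279, -0.5536, 0.2094]
tool_rot: [-3.141, 0.003, 1.901]
force: [-0.7, 1.6, -0.6]
grip_width: 0.0858
finger_force: 0.0
cost 282.2 cams [-0.0021, 0.0044, -0.0154, -0.0003, 0.0016, 0.0021, -0.0006, 0.0053, 0.0009, 0.0013, -0.0004, -0.0019] s [0.08 2.37]
[ 0.4458 -0.0382  0.0938]
[0.5037 0.2135 0.0965]
dz 2.72 sd 1.03
side c 0 [ 2.26  1.09 -0.2 ]
side f 0 [-4.98  1.44 -0.11]
side c 1 [0.4  0.11 0.02]
side f 1 [-0.38  0.22]
top c 0 [ 1.   -0.16 -1.09  0.04]
top f 0 [ 1.25  1.29 -1.16 -1.2 ]
top c 1 [-1.08 -0.51  1.06  0.92]
top f 1 [-0.04 -0.37]
```

View pics/c5.png

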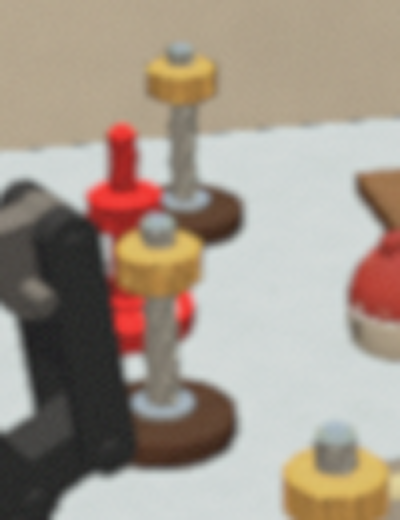

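```bash
python3 - <<'E'
from ba import *
a=[0,1,2,3]; n="5"
x=run({"side":f"pics/side{n}.png","top":f"pics/top{n}.png"},
   {"side":[("c",0,(285,236),[0,2,3]),("f",0,(285,278),[2,3]),("c",1,(290,190),[0,2,3]),("f",1,(297,225),[2,3])],
    "top":[("c",0,(344,267),a),("f",0,(342,275),a),("c",1,(206,234),a),("f",1,(220,244),[2,3])]},
   [(.445,-.043,.09),(.507,.2125,.092)])
for cam,q in(("side",(285,237)),("top",(344,266))):
    A0=box(masks(cv2.imread(f"pics/{cam}0.png"))[0],q);A5=box(masks(cv2.imread(f"pics/{cam}5.png"))[0],q)
    print(cam,A0.round(2),A5.round(2))
    for z in(.076,.088,.090,.0916,.093): print(z,cyl(cam,.4444,-.0432,.02,z-.01,z+.01,np.zeros(6)).round(2))
# edges along rod axis: profile of saturation for low and ref, both (side) 
im=cv2.cvtColor(cv2.imread("pics/side5.png"),cv2.COLOR_BGR2HSV)
print("low V",im[218:250,284:287,1].mean(1).round().tolist()); print("ref",im[176:204,289:292,1].mean(1).round().tolist())
E
```

```text
cost 36.8 cams [0.0003, 0.0001, 0.0012, -0.0002, -0.0004, -0.0001, 0.0003, -0.0006, -0.0012, 0.0001, -0.0001, 0.0005] s [0.05 1.1 ]
[ 0.4452 -0.0444  0.091 ]
[0.5052 0.2094 0.0913]
dz 0.32 sd 1.04
side c 0 [ 0.44 -0.65 -0.08]
side f 0 [0.31 0.2 ]
side c 1 [ 0.11 -0.18  0.2 ]
side f 1 [-0.04 -0.32]
top c 0 [ 1.1   0.04 -1.03  0.15]
top f 0 [-0.07 -0.02 -0.05 -0.08]
top c 1 [-1.05 -0.73  0.94  0.58]
top f 1 [0.21 0.07]
side [273.5  234.67 294.67 251.83] [273.17 224.33 296.   244.33]
0.076 [273.35 233.21 295.04 251.85]
0.088 [273.11 227.39 294.92 245.95]
0.09 [273.07 226.41 294.9  244.96]
0.0916 [273.04 225.63 294.88 244.17]
0.093 [273.02 224.95 294.87 243.48]
top [331.83 255.   355.83 279.  ] [331.83 254.33 356.33 277.5 ]
0.076 [332.41 256.19 354.47 279.15]
0.088 [332.42 255.22 354.81 278.52]
0.09 [332.43 255.06 354.87 278.42]
0.0916 [332.43 254.93 354.91 278.33]
0.093 [332.43 254.81 354.95 278.26]
low V [103.0, 90.0, 83.0, 95.0, 86.0, 29.0, 17.0, 24.0, 17.0, 10.0, 20.0, 31.0, 41.0, 71.0, 109.0, 130.0, 135.0, 140.0, 146.0, 151.0, 154.0, 156.0, 157.0, 157.0, 154.0, 134.0, 88.0, 45.0, 33.0, 34.0, 35.0, 34.0]
ref [55.0, 54.0, 54.0, 49.0, 25.0, 10.0, 17.0, 10.0, 26.0, 55.0, 96.0, 126.0, 138.0, 145.0, 152.0, 157.0, 157.0, 157.0, 154.0, 135.0, 88.0, 43.0, 35.0, 34.0, 35.0, 36.0, 35.0, 36.0]
```

The fit gives 0.3 mm ± 1. As an independent check, I'll use each rod's tip as its own ruler.

```bash
python3 - <<'E'
from ba import *
def est(x,y,cols,v0,v1,im,ht):
    p=im[v0:v1,cols[0]:cols[1],1].mean(1).astype(float)
    # bottom: falling through 95
    i=max(k for k in range(len(p)-1) if p[k]>=95>p[k+1]); bot=v0+i+(p[i]-95)/(p[i]-p[i+1])
    j=next(k for k in range(len(p)-1) if p[k]>ht>=p[k+1]); tip=v0+j+(p[j]-ht)/(p[j]-p[j+1])
    d=np.zeros(6); out=[]
    for z in np.arange(.07,.1,.0002):
        q=cyl("side",x,y,.02,z-.01,z+.01,d)[3]-cyl("side",x,y,.009,.114,.115,d)[1]; out.append((abs(q-(bot-tip)),z))
    return round(bot-tip,2),min(out)
for n in "05":
    im=cv2.cvtColor(cv2.imread(f"pics/side{n}.png"),cv2.COLOR_BGR2HSV)
    print(n,"low",est(.4452,-.0444,(284,287),218,260,im,50),"ref",est(.5052,.2094,(289,292),176,204,im,33))
E
```

```text
0 low (np.float64(28.81), (np.float64(0.03683432615861193), np.float64(0.07960000000000028))) ref (np.float64(16.15), (np.float64(0.02774331913380479), np.float64(0.09580000000000075)))
5 low (np.float64(21.21), (np.float64(0.024305399390357252), np.float64(0.09500000000000072))) ref (np.float64(16.2), (np.float64(0.004946921560218698), np.float64(0.09560000000000074)))
```

```bash
python3 -c "
from workcell import bot; print(bot.job_done())"
```

```text
the job is handed in; nothing more can be done
None
```

The low collar was turned up about 0.93 rad (about 15.5 mm) and let go; my two height checks put it 0.3 and 0.6 mm below the reference collar (each good to about 1 mm), the gripper never closed on the other two props, and the job is handed in with no verdict returned.

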